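Clamp the grinder burr and hold the reading lens in focus over it

TASK

The coffee grinder's burr has been put back: turn its three clamp bolts clockwise to their end stops so that each claw points at the burr's centre, one after the other, starting with the bolt opposite the thin post and going round clockwise as seen from above. Then take the reading lens by its handle and hold it level and centred over the burr, its glass at the height of the brass collar on the post, and finish while holding it there, still. Do not touch the grinder with the lens, shift the collar, or disturb the mug, jar and brush.

Things in the scene. Friction and masses are not known exactly. Their poses are not given: they have to be found in the camera images.
- grinder: Opened coffee grinder, fixed: round grey carrier 184 mm wide, 18 mm high; steel burr 76 mm wide in its middle; three clamp bolts 62 mm from the centre, 120 degrees apart; a thin upright post (9 mm thick, top at z = 130 mm) 98 mm from the centre. Origin: underside centre, on the burr's axis; x points to the post, z up. Bolt 1 at -x, bolt 2 at +60 degrees from x towards y, bolt 3 at -60.
- bolt1 (a joint): Turn of clamp bolt 1 (straight across from the post), rad: grows clockwise seen from above; 1.5 is the end stop (claw points at the burr's centre, over its rim); starts 0.8 to 1.3 short of it. Friction about 0.06 N m; stays where it is left.
- bolt1_grip (a point): Grip of bolt 1 (straight across from the post): on its axis, 66 mm above the counter, 9 mm below the top of its upright black wing (36 mm long, 12 mm thick, z = 42 to 75 mm), to be pinched across the 12 mm (point's y). x runs along the wing, towards the side of the small steel claw below it (reaches 28 mm from the axis, top at z = 36 mm); z up.
- bolt2 (a joint): Turn of clamp bolt 2 (next one clockwise after bolt 1), rad: grows clockwise seen from above; 1.5 is the end stop (claw points at the burr's centre, over its rim); starts 0.8 to 1.3 short of it. Friction about 0.06 N m; stays where it is left.
- bolt2_grip (a point): Grip of bolt 2 (next one clockwise after bolt 1): on its axis, 66 mm above the counter, 9 mm below the top of its upright black wing (36 mm long, 12 mm thick, z = 42 to 75 mm), to be pinched across the 12 mm (point's y). x runs along the wing, towards the side of the small steel claw below it (reaches 28 mm from the axis, top at z = 36 mm); z up.
- bolt3 (a joint): Turn of clamp bolt 3 (last one clockwise), rad: grows clockwise seen from above; 1.5 is the end stop (claw points at the burr's centre, over its rim); starts 0.8 to 1.3 short of it. Friction about 0.06 N m; stays where it is left.
- bolt3_grip (a point): Grip of bolt 3 (last one clockwise): on its axis, 66 mm above the counter, 9 mm below the top of its upright black wing (36 mm long, 12 mm thick, z = 42 to 75 mm), to be pinched across the 12 mm (point's y). x runs along the wing, towards the side of the small steel claw below it (reaches 28 mm from the axis, top at z = 36 mm); z up.
- burr_face (a point): Centre of the burr's face, 30 mm above the counter; axes as the grinder's.
- focus_mark (a point): Centre of the brass collar (22 mm in diameter, 8 mm high) on the post: the middle of the collar marks the focal height, different each time, 94 to 120 mm above the counter. It slides stiffly (about 4 N) on the post and must not be shifted.
- lens: Reading lens, 0.10 to 0.16 kg, lying flat on the counter: steel-rimmed round glass 72 mm across, rim 10 mm high, with a straight dark wooden handle 16 mm wide, 22 mm high and 112 mm long whose underside is flush with the rim's. Origin: centre of the rim's underside; the handle runs along -x from 34 to 146 mm from the origin; z up.
- lens_center (a point): Centre of the lens's glass, 5 mm above its underside; axes as the lens's.
- lens_grip (a point): Point in the middle of the lens's handle, 62 mm from the glass's centre (along -x) and 13 mm above the underside: about the lens's balance point, a good place to pinch the handle across its 16 mm (along y).
- mug: Bystander: white mug, 80 mm wide, 90 mm high, handle at +y. Origin: underside centre.
- jar: Bystander: amber glass jar with wooden cap, 72 mm wide, 110 mm high. Origin: underside centre.
- brush: Bystander: flat cleaning brush lying down, 200 mm long, 42 mm wide, 20 mm high. Origin: underside centre; x along it, towards the bristles.

How it is judged:
By the outcome, as a careful person would: the job done as asked, in the order asked, and still so for the second after the job is handed in, while the arm keeps its last pose, push and grip.
It also fails if it takes over 72 s, if anything falls off the work surface, if the arm or the gripper's body presses on something with over 40 N, if the wrist force passes 120 N, or if a joint passes its speed limit or range.

ROBOT

A 6-joint arm with a two-finger parallel gripper is mounted at the origin on the work surface. World frame = base frame: x ahead of the robot, y to its left, z up, the work surface at z = 0. Lengths are in m, angles in rad, forces in N, time in s.
With the tool pointing down it reaches from about 0.325 to 0.85 m from the base axis. Payload 15.5 kg.
Tool frame: the origin (TCP) lies midway between the tips of the shut fingers; the grasp point (between the pads) lies r.hold_point_z behind it (r.hold_point_z is the distance from the TCP to the grasp point, in m); z points along the fingers, y is the line along which they close (so a half turn about z gives the same grasp; the last joint's range is limited). The gripper opens to 91 mm and grips with 3 to 60 N. Pads are 32 mm wide; open, the fingers measure 118 mm over their backs; the gripper's body (76 mm by 178 mm) begins 60 mm behind the grasp point.
Start: joints at [1.169, 0.494, 1.345, -0, 1.302, -0.096], TCP at [0.188, 0.596, 0.214] pointing down, gripper open.
Joint ranges: [-2.91, 2.91], [-0.82, 2.16], [0.22, 2.67], [-1.22, 4.37], [0.12, 2.79], [-3.08, 3.08]. Speed limits (rad/s): [1.89, 1.89, 2.57, 3.01, 3.01, 3.01].

INTERFACE

Orientations are given as a 3x3 rotation matrix whose columns are the frame's x, y, z axes.
In Python, from bench import r gives the robot as it stands.
- The arm moves only by the shell command python3 drive.py 'ROWS' [OPENING] [FORCE]. ROWS is a JSON list that holds a single list of rows (three levels of brackets), with 1 to 5 rows, each of 6 numbers: dx, dy, dz in m, then a rotation vector rx, ry, rz in rad; each row is the pose to reach, as a shift and turn from the pose commanded when the command began, along the tool's axes at that moment; what a row does not reach only later rows make up. A row lasts 1/8 s, in which the tool goes at most 0.0625 m and 0.188 rad, less where a joint would pass 70% of its speed; a pose out of reach is approached as far as the arm can. OPENING is the opening from 0.0 (shut) to 1.0 (fully open), set as the command begins (- or left out keeps the last). The fingers move at their own pace and stop on an object; FORCE is the grip in N (left out, the last holds). Time passes only in rows, so rows that do not move let the fingers close. It prints the time, the measured TCP pose, the force, the opening and the grip force at its end. Input that does not fit is refused with a message, and nothing moves.
- r.get_state(): the state, without advancing time (a new reading comes with each control period).
- r.capture(name): name is "scene" or "top"; returns a dict with "image" (420x560x3 uint8, red, green, blue), "fx", "fy", "cx", "cy" (pixels), "k1" (the pictures are not rectified: a ray, as slopes to the right and down, at radius r is drawn at 1 + k1 r^2 times it, then the intrinsics apply), "R" (3x3) and "t" (3): a world point X has camera coordinates R X + t. Camera axes: x right, y down, z forward; pixel columns grow to the right and rows downward; lengths in m; the calibration is good to about 2 mm. A picture is of the moment at which its call begins. There is no depth.
- r.job_done(): hands the job in; it is judged then, once.
The state is a dict: "time_s": time; "joint_pos": joint angles; "qvel": joint speeds; "effort": joint torques, N m; "position": TCP position; "tcp_rot": TCP orientation; "contact_force": force on the tool from outside, world axes, zero at the start; "ft_torque": the same for the moment, N m; "width": opening from 0.0 (shut) to 1.0 (fully open); "grip_force": force on a finger pad.
Only numpy, scipy, OpenCV 4.12 (cv2) and the standard library are available. Lean on these libraries where they do the work, as an engineer would, in place of code of your own. Each camera call takes 0.05 s, during which the arm holds its last target. There are 200 camera calls.

## Working session

There is one attempt and no reset: what is moved stays moved. The work goes in short steps, Python scripts to look and compute and a shell command to move; the robot and the scene stay as the last step left them, time stands still between calls to the robot, and variables do not carry over. Pictures are saved under pics/ and viewed, at most 10 in all, crops included, and the job is handed in when it is done.

```bash
ls; mkdir -p pics
python3 - <<'E'
from bench import r
import cv2,pickle
s=r.get_state();print({k:s[k] for k in('time_s','position','tcp_rot','width')},r.hold_point_z)
d={}
for n in("scene","top"):
    c=r.capture(n);d[n]=c;cv2.imwrite(f"pics/{n}0.png",c["image"][:,:,::-1]);print(n,c["fx"],c["cx"],c["cy"],c["k1"],c["R"],c["t"])
pickle.dump(d,open("c0.pkl","wb"))
E
```

```text
bench.py
drive.py
pics
{'time_s': 0.0, 'position': array([0.18800692, 0.595652  , 0.2133348 ]), 'tcp_rot': array([[-9.53620459e-01,  3.01011320e-01, -4.53758982e-04],
       [ 3.01011648e-01,  9.53619779e-01, -1.14200400e-03],
       [ 8.89574095e-05, -1.22562512e-03, -9.99999245e-01]]), 'width': 0.9982103236977149} 0.0188
scene 501.09137531817106 277.33225628473775 214.696207520212 0.05036118110161563 [[-0.86314412  0.50492681 -0.005581  ]
 [ 0.42799778  0.72568391 -0.53870286]
 [-0.26795548 -0.46736685 -0.84247735]] [ 0.48966293 -0.22393147  1.48716092]
top 480.2738326677442 282.3852379097532 216.42536956791076 -0.11103164994490831 [[-1.73536373e-02 -9.99849231e-01  6.05848087e-04]
 [-9.97510545e-01  1.72716187e-02 -6.83696128e-02]
 [ 6.83488408e-02 -1.79080132e-03 -9.97659876e-01]] [0.05378786 0.58975936 1.0858481 ]
```

View pics/scene0.png

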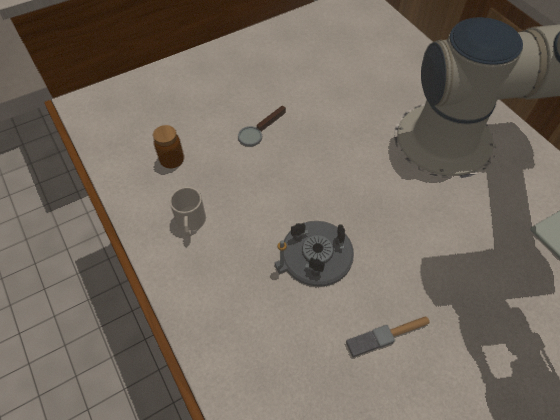

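View pics/top0.png

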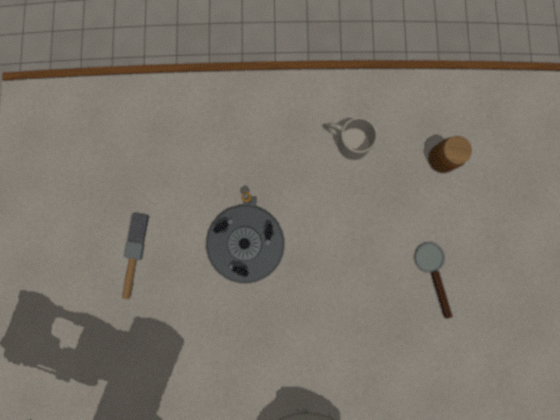

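The scene view shows the grinder at (318,250) and the lens at (250,136). In the top view the grinder is at (245,243), the post at (246,195), the bolts near (240,269), (222,226) and (269,231), and the lens glass at (429,257). Next I'll zoom in on both views.

```bash
cat > h.py <<'E'
import numpy as np,cv2,pickle
def K(c): return np.array([[c["fx"],0,c["cx"]],[0,c["fy"],c["cy"]],[0,0,1.]]),np.array([c["k1"],0,0,0,0.])
def ray(c,p):
    k,d=K(c);u=cv2.undistortPoints(np.array([[p]],float),k,d)[0,0]
    R=np.array(c["R"]);t=np.array(c["t"]);return -R.T@t,R.T@np.array([u[0],u[1],1.])
def plane(c,p,z):
    o,v=ray(c,p);return o+v*(z-o[2])/v[2]
def tri(c1,p1,c2,p2):
    o1,v1=ray(c1,p1);o2,v2=ray(c2,p2);v1/=np.linalg.norm(v1);v2/=np.linalg.norm(v2)
    s=np.linalg.lstsq(np.c_[v1,-v2],o2-o1,rcond=None)[0];a=o1+s[0]*v1;b=o2+s[1]*v2
    return (a+b)/2,np.linalg.norm(a-b)
def proj(c,X):
    k,d=K(c);return cv2.projectPoints(np.array(X,float).reshape(-1,3),cv2.Rodrigues(np.array(c["R"]))[0],np.array(c["t"],float),k,d)[0][:,0]
def crop(c,x0,y0,w,h,f): return cv2.resize(np.ascontiguousarray(c["image"][y0:y0+h,x0:x0+w,::-1]),None,fx=f,fy=f,interpolation=cv2.INTER_CUBIC)
E
python3 - <<'E'
from h import *
d=pickle.load(open("c0.pkl","rb"))
a=crop(d["scene"],262,210,100,80,4)
b=crop(d["top"],195,180,100,110,4)
e=crop(d["scene"],230,98,65,55,4);
f=crop(d["top"],405,235,60,90,4)
im=np.zeros((600,800,3),np.uint8)
def put(x,y,i): 
    i=i[:600-y,:800-x];im[y:y+i.shape[0],x:x+i.shape[1]]=i
put(0,0,np.clip(a*1.8,0,255).astype(np.uint8));put(400,0,np.clip(b*1.8,0,255).astype(np.uint8));put(0,330,e)
cv2.imwrite("pics/z1.png",im)
E
```

```text
(no output)
```

View pics/z1.png

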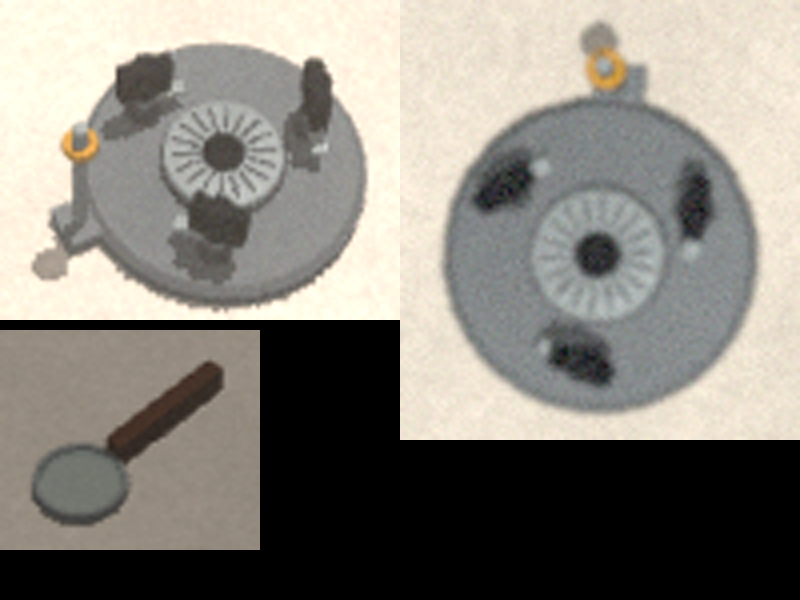

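Zoomed: the top view shows the collar at (246,197), bolt 1 at (240,270) with its claw up-left, bolt 2 at (221,227) with its claw up-right, and bolt 3 at (268,231) with its claw down. The scene view shows the collar at (282,246). Next I'll measure these.

```bash
cat > meas.py <<'E'
from h import *
d=pickle.load(open("c0.pkl","rb"));S,T=d["scene"],d["top"]
def blobs(c,m,box,amin):
    x0,y0,w,h=box;mm=np.zeros(m.shape,np.uint8);mm[y0:y0+h,x0:x0+w]=m[y0:y0+h,x0:x0+w]
    n,l,s,ce=cv2.connectedComponentsWithStats(mm)
    return [(s[i,4],ce[i],np.argwhere(l==i)[:,::-1]) for i in range(1,n) if s[i,4]>=amin]
for nm,c,box,thr in(("scene",S,(262,210,100,80),42),("top",T,(195,180,100,110),32)):
    im=c["image"].astype(int);mx=im.max(2)
    print(nm,"dark")
    for a,ce,p in blobs(c,(mx<thr),box,8):
        e,v=np.linalg.eigh(np.cov(p.T));print(a,ce.round(2),"axis",v[:,1].round(2),np.sqrt(e).round(2),p.min(0),p.max(0))
    print("gold")
    for a,ce,p in blobs(c,(im[...,0]-im[...,2]>40),box,5): print(a,ce.round(2),p.min(0),p.max(0))
for nm,c,box in(("scene",S,(230,98,65,55)),("top",T,(405,235,60,90))):
    im=c["image"].astype(int);
    print(nm,"handle")
    for a,ce,p in blobs(c,(im[...,0]-im[...,2]>14)&(im.max(2)<90),box,20):
        e,v=np.linalg.eigh(np.cov(p.T));q=(p-ce)@v[:,1];print(a,ce.round(2),v[:,1].round(3),q.min(),q.max(),p.min(0),p.max(0))
    print("glass")
    for a,ce,p in blobs(c,(im[...,1]-im[...,0]>3),box,60):
        (x,y),ax,an=cv2.fitEllipse(cv2.convexHull(p.astype(np.int32)));print(a,ce.round(2),(x,y),ax)
print(-T["R"].T@T["t"],-S["R"].T@S["t"])
E
python3 meas.py
```

```text
scene dark
62 [315.77 265.66] axis [-0.89 -0.45] [1.99 4.13] [310 259] [322 270]
gold
39 [281.72 246.23] [277 242] [286 249]
top dark
54 [220.52 226.59] axis [-0.84  0.54] [1.49 3.95] [215 222] [227 231]
42 [268.36 231.21] axis [-0.16  0.99] [1.36 3.95] [265 224] [271 238]
46 [243.8  243.24] axis [0.41 0.91] [2.2  2.37] [240 239] [248 247]
57 [240.37 270.14] axis [-0.94 -0.35] [1.55 3.84] [234 267] [246 274]
gold
55 [246.05 197.  ] [241 192] [250 201]
scene handle
223 [271.07 117.76] [-0.799  0.602] -16.999491984014035 16.796491910304404 [257 106] [285 131]
glass
104 [247.39 133.72] (249.43923950195312, 134.9439697265625) (14.167820930480957, 19.90366554260254)
top handle
336 [441.69 294.23] [0.288 0.958] -23.59949242870105 23.907483728298715 [432 271] [451 317]
glass
575 [429.12 257.17] (428.9080810546875, 257.04901123046875) (27.895069122314453, 28.290069580078125)
[0.51500814 0.04553819 1.12359611] [0.91698476 0.61030924 1.13499967]
```

```bash
cat > m2.py <<'E'
from meas import *
print("-----")
f=lambda a:np.round(np.array(a)*1e3,1)
for n,a,b in(("collar",(281.72,246.23),(246.05,197)),("hole",(317.5,248),(243.8,243.24)),("b1",(341,233),(240.37,270.14)),("b2",(316,265),(220.52,226.59)),("b3",(298.2,229),(268.36,231.21)),("handle",(271.07,117.76),(441.69,294.23)),("glass",(249.44,134.94),(428.9,257.05))):
    X,e=tri(S,a,T,b);print(n,f(X),"gap",f(e))
for nm,c,box in(("scene",S,(262,210,100,80)),("top",T,(200,202,90,85))):
    im=c["image"].astype(int);m=((im.max(2)<(95 if nm=="top" else 120))).astype(np.uint8)
    if nm=="top":
        m=((im[...,0]-im[...,2])<4).astype(np.uint8);m=cv2.medianBlur(m,5)
        b=max(blobs(c,m,box,500),key=lambda q:q[0]);el=cv2.fitEllipse(cv2.convexHull(b[2].astype(np.int32)));print(el)
        C=plane(c,el[0],.016);print("carrier",f(C),"dia",f((plane(c,(el[0][0]+el[1][0]/2,el[0][1]),.016)-C)*2))
P=f(plane(T,(246.05,197),.107));print("collar on z107",P)
G=plane(T,(243.8,243.24),.030);print("burr",f(G))
for n,p,v in(("b1",(240.37,270.14),(-.94,-.35)),("b2",(220.52,226.59),(.84,-.54)),("b3",(268.36,231.21),(-.16,.99))):
    p=np.array(p);v=np.array(v)
    A=plane(T,p,.068);B=plane(T,p+6*v,.068);print(n,f(A),"r",f(np.linalg.norm((A-G)[:2])),"az",np.degrees(np.arctan2(*(A-G)[1::-1])).round(1),"wing az",np.degrees(np.arctan2(*(B-A)[1::-1])).round(1))
h=np.array((441.69,294.23));v=np.array((.288,.958))
for t in(-23.6,0,23.9):print("handle",f(plane(T,h+t*v,.018)))
print("glass",f(plane(T,(428.9,257.05),.008)))
E
python3 m2.py | sed '1,/-----/d'
```

```text
collar [626.5 120.8 108.2] gap 1.9
hole [529.4 133.1  29.2] gap 2.1
b1 [468.6 139.9  60.9] gap 5.1
b2 [567.1 182.3  56.7] gap 1.6
b3 [553.8  76.5  61.4] gap 4.3
handle [ 401.9 -323.2   13.2] gap 3.1
glass [ 489.9 -296.3   12.4] gap 0.8
((244.80087280273438, 242.8048095703125), (76.23969268798828, 79.75182342529297), 10.813785552978516)
carrier [531.4 131.2  16. ] dia [  -3.  -175.7    0. ]
collar on z107 [627.4 120.3 107. ]
burr [530.3 132.4  30. ]
b1 [471.  137.7  68. ] r 59.6 az 174.9 wing az 68.8
b2 [567.2 180.4  68. ] r 60.5 az 52.4 wing az -58.2
b3 [555.3  75.   68. ] r 62.6 az -66.5 wing az 169.9
handle [ 456.3 -307.9   18. ]
handle [ 403.6 -322.6   18. ]
handle [ 350.1 -337.6   18. ]
glass [ 490.2 -297.9    8. ]
```

Cross-checks pass: collar radius is 97.8 mm from the burr, bolts sit at about 60–62.6 mm, and the burr is at z ≈ 29. The two-view heights are 61 mm for the wings and 108 mm for the collar. The post azimuth is -7.1°, so the bolts lie at 172.9°, 52.9° and -67.1°. The gripper body would foul the post if I gripped at 66 mm, so I'll grip the wings at z ≈ 74 with the tips at 55.

```bash
cat > go.py <<'E'
import sys,numpy as np
from bench import r
from scipy.spatial.transform import Rotation as Ro
x,y,z,a=map(float,sys.argv[1:5]);s=r.get_state();R=np.array(s["tcp_rot"]);a=np.radians(a)
Y=np.array([np.cos(a),np.sin(a),0]);Z=np.array([0,0,-1.]);W=np.c_[np.cross(Y,Z),Y,Z]
print("shift",(R.T@(np.array([x,y,z])/1e3-s["position"])).round(4),"rv",Ro.from_matrix(R.T@W).as_rotvec().round(4),"yaz",np.degrees(np.arctan2(R[1,1],R[0,1])).round(2),"t",s["time_s"],"q6",s["joint_pos"][5],"F",np.round(s["contact_force"],1),"w",s["width"])
E
python3 go.py 468.8 140.1 120 158.8
python3 drive.py '[[[-0.04, -0.035, 0.005, 0, 0, -0.16], [-0.085, -0.075, 0.01, 0, 0, -0.34], [-0.13, -0.112, 0.015, 0, 0, -0.52], [-0.175, -0.15, 0.02, 0, 0, -0.7], [-0.22, -0.19, 0.025, 0, 0, -0.88]]]' 0.6; python3 go.py 468.8 140.1 120 158.8
```

```text
time_s: 0.72
position: [0.3332, 0.3619, 0.1901]
tcp_rot: [[-0.865, -0.502, -0.0], [-0.502, 0.865, -0.0], [0.0, -0.0, -1.0]]
contact_force: [1.1, 0.3, -1.0]
width: 0.598
grip_force: 0.0
shift [-0.0061 -0.2599  0.0701] rv [-1.000e-04 -1.000e-04 -6.754e-01] yaz 120.1 t 0.725 q6 -1.3908610937043508 F [ 1.1  0.3 -1. ] w 0.5981212566994984
```

```bash
python3 drive.py '[[[-0.001, -0.055, 0.014, 0, 0, -0.14], [-0.002, -0.11, 0.028, 0, 0, -0.28], [-0.004, -0.165, 0.042, 0, 0, -0.42], [-0.005, -0.22, 0.056, 0, 0, -0.56], [-0.006, -0.26, 0.07, 0, 0, -0.675]]]'; python3 drive.py '[[[0, 0, 0, 0, 0, 0], [0, 0, 0, 0, 0, 0]]]';  python3 go.py 468.8 140.1 55 158.8
```

```text
time_s: 1.35
position: [0.4678, 0.1388, 0.1198]
tcp_rot: [[-0.364, -0.931, 0.0], [-0.931, 0.364, -0.0], [0.0, -0.0, -1.0]]
contact_force: [1.2, 0.3, -0.5]
width: 0.596
grip_force: 0.0
time_s: 1.6
position: [0.4665, 0.141, 0.1203]
tcp_rot: [[-0.369, -0.93, -0.001], [-0.93, 0.369, 0.0], [0.0, 0.001, -1.0]]
contact_force: [-0.2, -0.1, 0.6]
width: 0.599
grip_force: 0.0
shift [ 0.     -0.0025  0.0653] rv [ 0.0007 -0.0002 -0.0076] yaz 158.37 t 1.6 q6 -2.5932733299297417 F [-0.2 -0.1  0.6] w 0.5992541898818803
```

```bash
python3 drive.py '[[[0, -0.001, 0.03, 0, 0, 0], [0, -0.0025, 0.055, 0, 0, 0], [0, -0.0025, 0.0653, 0, 0, 0], [0, -0.0025, 0.0653, 0, 0, 0]]]'; python3 drive.py '[[[0, 0, 0, 0, 0, 0], [0, 0, 0, 0, 0, 0], [0, 0, 0, 0, 0, 0], [0, 0, 0, 0, 0, 0], [0, 0, 0, 0, 0, 0]]]' 0 20;  python3 go.py 468.8 140.1 55 82.7
```

```text
time_s: 2.1
position: [0.4688, 0.1405, 0.0551]
tcp_rot: [[-0.367, -0.93, -0.001], [-0.93, 0.367, -0.0], [0.0, 0.001, -1.0]]
contact_force: [0.3, -0.1, 0.7]
width: 0.601
grip_force: 0.0
time_s: 2.72
position: [0.4689, 0.1401, 0.0552]
tcp_rot: [[-0.367, -0.93, -0.001], [-0.93, 0.367, 0.0], [-0.0, 0.001, -1.0]]
contact_force: [-2.9, 2.5, 6.0]
width: 0.165
grip_force: 20.0
shift [-0.      0.0001  0.0002] rv [ 6.0000e-04 -4.0000e-04  1.3221e+00] yaz 158.45 t 2.725 q6 -2.597927403772144 F [-2.9  2.5  6. ] w 0.1652691127249879
```

```bash
python3 drive.py '[[[0, 0, 0, 0, 0, 0.17], [0, 0, 0, 0, 0, 0.34], [0, 0, 0, 0, 0, 0.51], [0, 0, 0, 0, 0, 0.68], [0, 0, 0, 0, 0, 0.85]]]'; python3 drive.py '[[[0, 0, 0, 0, 0, 0.17], [0, 0, 0, 0, 0, 0.3], [0, 0, 0, 0, 0, 0.35], [0, 0, 0, 0, 0, 0.37]]]';python3 go.py 468.8 140.1 55 82.7; python3 -c "
from bench import r
import cv2
s=r.get_state();print(s['ft_torque'])
for n in('scene','top'):
    c=r.capture(n);cv2.imwrite('pics/b1%s.png'%n,c['image'][180:300,180:370,::-1].repeat(4,0).repeat(4,1))"
```

```text
time_s: 3.35
position: [0.4686, 0.1402, 0.0552]
tcp_rot: [[-0.943, -0.333, -0.001], [-0.333, 0.943, 0.0], [0.001, 0.001, -1.0]]
contact_force: [-4.4, 5.8, 7.0]
width: 0.169
grip_force: 20.0
time_s: 3.85
position: [0.4686, 0.1404, 0.0552]
tcp_rot: [[-1.0, 0.027, -0.001], [0.027, 1.0, 0.001], [0.001, 0.001, -1.0]]
contact_force: [-4.9, 7.1, 7.3]
width: 0.169
grip_force: 20.0
shift [-0.0002 -0.0003  0.0002] rv [ 0.0005 -0.001   0.1009] yaz 88.48 t 3.85 q6 -1.3767181688836803 F [-4.9  7.1  7.3] w 0.16852914146536413
[1.25422782 0.83497057 0.03891332]
```

```bash
T='from bench import r;s=r.get_state();print("TZ",s["ft_torque"].round(3))'
python3 drive.py '[[[0, 0, 0, 0, 0, 0.04], [0, 0, 0, 0, 0, 0.08]]]' | grep -E 'time|force'; python3 -c "$T"; python3 drive.py '[[[0, 0, 0, 0, 0, 0.03], [0, 0, 0, 0, 0, 0.03]]]'| grep -E 'time|force'; python3 -c "$T"; python3 drive.py '[[[0, 0, 0, 0, 0, 0.03], [0, 0, 0, 0, 0, 0.03]]]'| grep -E 'time|force'; python3 -c "$T";python3 go.py 468.8 140.1 55 82.7
```

```text
time_s: 4.2
contact_force: [-4.6, 6.6, 6.2]
grip_force: 20.0
TZ [1.3   0.823 0.241]
time_s: 4.45
contact_force: [-5.2, 8.3, 6.3]
grip_force: 20.0
TZ [1.303 0.807 0.2  ]
time_s: 4.7
contact_force: [-3.4, 6.8, 5.2]
grip_force: 20.0
TZ [1.336 0.776 0.141]
shift [-0.0002 -0.0003  0.0002] rv [ 0.0005 -0.0009 -0.0383] yaz 80.5 t 4.7 q6 -1.2375110352795105 F [-3.4  6.8  5.2] w 0.17087030765447672
```

```bash
python3 drive.py '[[[0, 0, 0, 0, 0, 0], [0, 0, 0, 0, 0, 0], [0, 0, -0.03, 0, 0, 0], [0, 0, -0.06, 0, 0, 0], [0, 0, -0.06, 0, 0, 0]]]' 0.6; python3 go.py 567.7 181.9 115 31.8
python3 -c "
from bench import r
import cv2
c=r.capture('scene');cv2.imwrite('pics/b1s.png',cv2.convertScaleAbs(cv2.resize(c['image'][200:300,250:380,::-1],None,fx=6,fy=6,interpolation=2),alpha=1.6))"
```

```text
time_s: 5.32
position: [0.4705, 0.1401, 0.1167]
tcp_rot: [[-0.986, 0.164, 0.004], [0.164, 0.986, 0.001], [-0.004, 0.001, -1.0]]
contact_force: [0.1, -0.7, -0.1]
width: 0.601
grip_force: 0.0
shift [-0.089   0.0572  0.0021] rv [0.0025 0.0028 0.8507] yaz 80.54 t 5.325 q6 -1.2379539507733095 F [ 0.1 -0.7 -0.1] w 0.600927073646015
```

View pics/b1s.png

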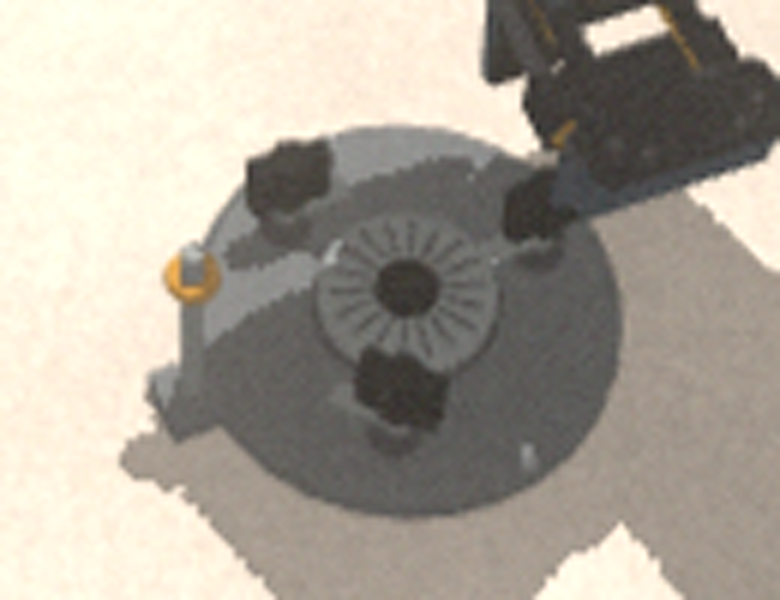

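Bolt 1's claw tip is now at scene ≈ (332,240), at the burr's rim and pointing inwards. The post and collar are unmoved at (282,246). On to bolt 2.

```bash
python3 drive.py '[[[-0.018, 0.0115, 0, 0, 0, 0.17], [-0.036, 0.023, 0, 0, 0, 0.34], [-0.054, 0.035, 0, 0, 0, 0.51], [-0.072, 0.046, 0, 0, 0, 0.68], [-0.089, 0.057, 0.002, 0.002, 0.003, 0.85]]]';python3 drive.py '[[[0, 0, 0, 0, 0, 0], [0, 0, 0, 0, 0, 0]]]'|head -2; python3 go.py 567.7 181.9 55 31.8
```

```text
time_s: 6.0
position: [0.5665, 0.1816, 0.1117]
tcp_rot: [[-0.523, 0.852, -0.005], [0.852, 0.523, -0.0], [0.002, -0.005, -1.0]]
contact_force: [-0.1, -0.4, 0.4]
width: 0.599
grip_force: 0.0
time_s: 6.25
position: [0.5654, 0.1811, 0.1121]
shift [-0.0007  0.0027  0.0571] rv [-0.0048 -0.0024  0.0037] yaz 32.01 t 6.25 q6 -0.34988937618891564 F [-0.6  0.1 -0. ] w 0.5963953222753622
```

```bash
python3 drive.py '[[[-0.0007, 0.0027, 0.025, -0.005, -0.002, 0.004], [-0.0007, 0.0027, 0.05, -0.005, -0.002, 0.004], [-0.0007, 0.0027, 0.0571, -0.005, -0.002, 0.004], [-0.0007, 0.0027, 0.0571, -0.005, -0.002, 0.004]]]'; python3 drive.py '[[[0, 0, 0, 0, 0, 0], [0, 0, 0, 0, 0, 0], [0, 0, 0, 0, 0, 0], [0, 0, 0, 0, 0, 0], [0, 0, 0, 0, 0, 0]]]' 0 20;  python3 go.py 567.7 181.9 55 -37.1
```

```text
time_s: 6.75
position: [0.5684, 0.1822, 0.056]
tcp_rot: [[-0.525, 0.851, 0.001], [0.851, 0.525, 0.001], [0.0, 0.001, -1.0]]
contact_force: [-0.0, 0.0, -0.3]
width: 0.597
grip_force: 0.0
time_s: 7.38
position: [0.5683, 0.182, 0.0561]
tcp_rot: [[-0.524, 0.852, 0.001], [0.852, 0.524, 0.0], [-0.0, 0.001, -1.0]]
contact_force: [-3.2, -3.2, 6.2]
width: 0.168
grip_force: 20.0
shift [ 0.0002 -0.0005  0.0011] rv [ 7.0000e-04 -4.0000e-04  1.1994e+00] yaz 31.62 t 7.375 q6 -0.34223650378606896 F [-3.2 -3.2  6.2] w 0.16755029616266465
```

```bash
T='from bench import r;s=r.get_state();print("TZ",s["ft_torque"].round(3))'
python3 drive.py '[[[0, 0, 0, 0, 0, 0.17], [0, 0, 0, 0, 0, 0.34], [0, 0, 0, 0, 0, 0.51], [0, 0, 0, 0, 0, 0.68], [0, 0, 0, 0, 0, 0.85]]]'| grep -E 'time|force'; python3 -c "$T";  python3 drive.py '[[[0, 0, 0, 0, 0, 0.12], [0, 0, 0, 0, 0, 0.22], [0, 0, 0, 0, 0, 0.25]]]'| grep -E 'time|force';python3 -c "$T"; python3 drive.py '[[[0, 0, 0, 0, 0, 0.04], [0, 0, 0, 0, 0, 0.08]]]' | grep -E 'time|force'; python3 -c "$T"; python3 drive.py '[[[0, 0, 0, 0, 0, 0.04], [0, 0, 0, 0, 0, 0.05]]]'| grep -E 'time|force'; python3 -c "$T";python3 go.py 567.7 181.9 55 -37.1
```

```text
time_s: 8.0
contact_force: [-7.0, -3.2, 8.5]
grip_force: 20.0
TZ [-0.734  1.288  0.065]
time_s: 8.38
contact_force: [-7.3, -2.6, 9.5]
grip_force: 20.0
TZ [-0.645  1.461  0.068]
time_s: 8.62
contact_force: [-8.2, -2.8, 8.7]
grip_force: 20.0
TZ [-0.572  1.435  0.077]
time_s: 8.88
contact_force: [-7.1, -2.7, 8.7]
grip_force: 20.0
TZ [-0.535  1.423  0.033]
shift [-0.      0.0002  0.001 ] rv [-0.0006  0.0001 -0.0314] yaz -38.9 t 8.875 q6 0.8886017825918991 F [-7.1 -2.7  8.7] w 0.16681516039334596
```

```bash
T='from bench import r;s=r.get_state();print("TZ",s["ft_torque"].round(3))'
python3 drive.py '[[[0, 0, 0, 0, 0, 0.03], [0, 0, 0, 0, 0, 0.06]]]' | grep -E 'time|_force: \['; python3 -c "$T"; python3 drive.py '[[[0, 0, 0, 0, 0, 0.02], [0, 0, 0, 0, 0, 0.04]]]'| grep -E 'time'; python3 -c "$T";python3 go.py 567.7 181.9 55 -37.1
```

```text
time_s: 9.12
contact_force: [-6.7, 0.2, 7.9]
TZ [-0.14   1.201  0.125]
time_s: 9.38
TZ [-0.123  1.199  0.46 ]
shift [-0.0002  0.0002  0.001 ] rv [-0.0005 -0.0002 -0.131 ] yaz -44.6 t 9.375 q6 0.9882188905419521 F [-5.9 -0.5  7.4] w 0.16910241938241677
```

```bash
python3 drive.py '[[[0, 0, 0, 0, 0, 0], [0, 0, 0, 0, 0, 0], [0, 0, -0.03, 0, 0, 0], [0, 0, -0.06, 0, 0, 0], [0, 0, -0.06, 0, 0, 0]]]' 0.6|head -2; python3 go.py 554.4 75.3 115 79.9
python3 -c "
from bench import r
import cv2,numpy as np,pickle
c=r.capture('scene');d=r.capture('top');pickle.dump((c,d),open('c2.pkl','wb'))
f=lambda i:cv2.convertScaleAbs(cv2.resize(i[:,:,::-1],None,fx=5,fy=5,interpolation=2),alpha=1.7)
a=f(c['image'][205:295,270:350]);b=f(d['image'][200:290,205:285]);cv2.imwrite('pics/b2s.png',np.hstack([a,b]))"
```

```text
time_s: 10.0
position: [0.5703, 0.1826, 0.118]
shift [-0.0876  0.064   0.0028] rv [ 7.5000e-03  1.0000e-04 -2.1725e+00] yaz -44.58 t 10.0 q6 0.9876354413974063 F [-0.1  0.3 -0.4] w 0.603424751266895
```

View pics/b2s.png

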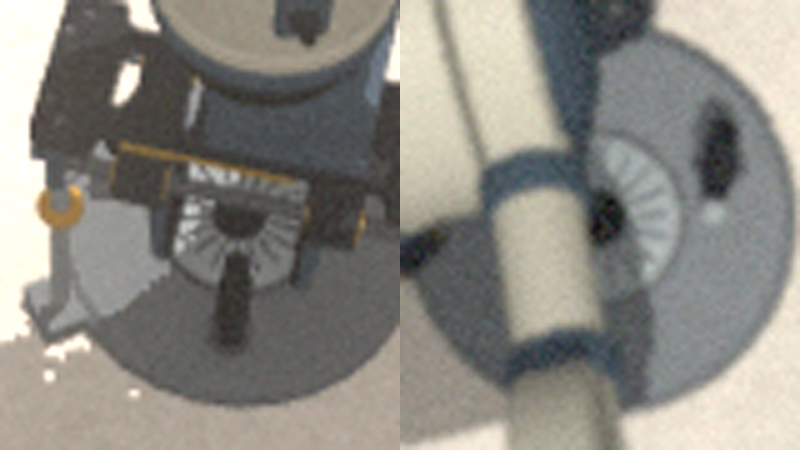

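In the scene view, bolt 2's wing now runs straight towards the burr hole (seen from its tip, at ≈ (317,262)). Bolt 1 is hidden behind the gripper, so I'll check it later. On to bolt 3.

```bash
python3 drive.py '[[[-0.017, 0.012, 0, 0, 0, -0.18], [-0.035, 0.025, 0, 0, 0, -0.36], [-0.052, 0.038, 0, 0, 0, -0.54], [-0.07, 0.051, 0, 0, 0, -0.72], [-0.0876, 0.064, 0, 0.004, 0, -0.9]]]'|head -2; python3 drive.py '[[[0, 0, 0, 0, 0, -0.18], [0, 0, 0, 0, 0, -0.36], [0, 0, 0, 0, 0, -0.54], [0, 0, 0, 0, 0, -0.72], [0, 0, 0, 0, 0, -0.9]]]'|head -2; python3 drive.py '[[[0, 0, 0, 0, 0, -0.18], [0, 0, 0, 0, 0, -0.37], [0, 0, 0, 0, 0, -0.37], [0, 0, 0, 0, 0, -0.37]]]'|head -2;python3 go.py 554.4 75.3 55 79.9
python3 -c "
from bench import r
import cv2,numpy as np,pickle
c=r.capture('scene');d=r.capture('top');pickle.dump((c,d),open('c3.pkl','wb'))
f=lambda i:cv2.convertScaleAbs(cv2.resize(i[:,:,::-1],None,fx=5,fy=5,interpolation=2),alpha=1.7)
a=f(c['image'][205:295,285:365]);b=f(d['image'][200:290,205:285]);cv2.imwrite('pics/b3s.png',np.hstack([a,b]))"
```

```text
time_s: 10.72
position: [0.5521, 0.0743, 0.1147]
time_s: 11.35
position: [0.5522, 0.0749, 0.1147]
time_s: 11.85
position: [0.5526, 0.075, 0.1153]
shift [-0.0019  0.0005  0.0603] rv [ 0.0017 -0.0031 -0.0073] yaz 79.48 t 11.85 q6 -1.3622832598236145 F [-0.6  0.3 -0.3] w 0.6021195274980634
```

View pics/b3s.png

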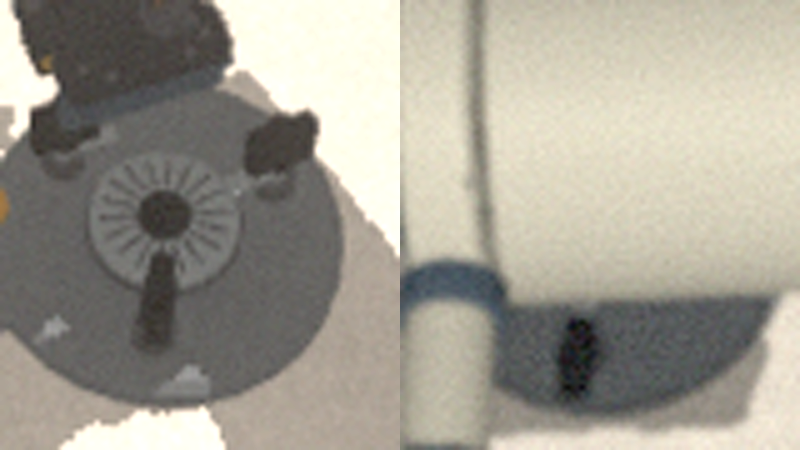

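In the top view, bolt 1's wing runs from (319.6,279.6) to (321.6,263.6) in crop terms, about 7° right of up, as expected for the stop. I'll check that numerically while gripping bolt 3.

```bash
python3 - <<'E'
from h import *
S,T=pickle.load(open("c3.pkl","rb"))
im=T["image"].max(2);m=np.zeros_like(im);m[262:282,230:250]=im[262:282,230:250]<32
p=np.argwhere(m)[:,::-1].astype(float);ce=p.mean(0);e,v=np.linalg.eigh(np.cov(p.T));v=v[:,1]*-np.sign(v[1,1])
A,B=plane(T,ce,.068),plane(T,ce+6*v,.068);print(len(p),A.round(4),"az",np.degrees(np.arctan2(*(B-A)[1::-1])))
for az in(2,-7,-16):
    a=np.radians(az);print(az,(proj(S,[.4688+.026*np.cos(a),.1401+.026*np.sin(a),.034])-[285,205])*5)
E
python3 drive.py '[[[-0.0019, 0.0005, 0.025, 0.002, -0.003, -0.007], [-0.0019, 0.0005, 0.05, 0.002, -0.003, -0.007], [-0.0019, 0.0005, 0.0603, 0.002, -0.003, -0.007], [-0.0019, 0.0005, 0.0603, 0.002, -0.003, -0.007]]]'|head -2; python3 drive.py '[[[0, 0, 0, 0, 0, 0], [0, 0, 0, 0, 0, 0], [0, 0, 0, 0, 0, 0], [0, 0, 0, 0, 0, 0], [0, 0, 0, 0, 0, 0]]]' 0 20;  python3 go.py 554.4 75.3 55 22.9
```

```text
85 [0.4689 0.1386 0.068 ] az -7.969081586618867
2 [[227.50897574 191.44404398]]
-7 [[223.30557901 185.19053049]]
-16 [[220.2553528 178.5164222]]
time_s: 12.45
position: [0.5544, 0.0753, 0.0552]
time_s: 13.08
position: [0.5549, 0.0757, 0.0557]
tcp_rot: [[-0.985, 0.171, 0.001], [0.171, 0.985, 0.0], [-0.001, 0.001, -1.0]]
contact_force: [1.1, 4.4, 3.9]
width: 0.169
grip_force: 20.0
shift [ 0.0004 -0.0005  0.0007] rv [1.100e-03 8.000e-04 9.988e-01] yaz 80.13 t 13.075 q6 -1.3699644652947103 F [1.1 4.4 3.9] w 0.1686668247386092
```

```bash
T='from bench import r;s=r.get_state();print("TZ",s["ft_torque"].round(3))'
python3 drive.py '[[[0, 0, 0, 0, 0, 0.17], [0, 0, 0, 0, 0, 0.34], [0, 0, 0, 0, 0, 0.51], [0, 0, 0, 0, 0, 0.68], [0, 0, 0, 0, 0, 0.85]]]'| grep -E 'time|force'; python3 -c "$T";  python3 drive.py '[[[0, 0, 0, 0, 0, 0.05], [0, 0, 0, 0, 0, 0.09], [0, 0, 0, 0, 0, 0.1]]]'| grep -E 'time|force';python3 -c "$T"; python3 drive.py '[[[0, 0, 0, 0, 0, 0.03], [0, 0, 0, 0, 0, 0.05]]]' | grep -E 'time|force'; python3 -c "$T"; python3 drive.py '[[[0, 0, 0, 0, 0, 0.03], [0, 0, 0, 0, 0, 0.04]]]'| grep -E 'time|force'; python3 -c "$T";python3 go.py 554.4 75.3 55 22.9
```

```text
time_s: 13.7
contact_force: [-0.2, 3.7, 4.3]
grip_force: 20.0
TZ [0.497 0.122 0.093]
time_s: 14.08
contact_force: [-0.9, 4.3, 4.6]
grip_force: 20.0
TZ [0.698 0.202 0.062]
time_s: 14.32
contact_force: [-0.9, 4.7, 5.4]
grip_force: 20.0
TZ [0.782 0.25  0.086]
time_s: 14.58
contact_force: [-0.1, 2.7, 5.6]
grip_force: 20.0
TZ [0.39  0.162 0.205]
shift [ 0.0002 -0.0004  0.0007] rv [ 0.0009  0.0007 -0.0415] yaz 20.52 t 14.575 q6 -0.3293689793799881 F [-0.1  2.7  5.6] w 0.16592424483697107
```

```bash
T='from bench import r;s=r.get_state();print("TZ",s["ft_torque"].round(3))'
python3 drive.py '[[[0, 0, 0, 0, 0, 0.02], [0, 0, 0, 0, 0, 0.03]]]' | grep -E 'time'; python3 -c "$T"; python3 drive.py '[[[0, 0, 0, 0, 0, 0], [0, 0, 0, 0, 0, 0], [0, 0, -0.03, 0, 0, 0], [0, 0, -0.08, 0, 0, 0], [0, 0, -0.08, 0, 0, 0]]]' 0.6|head -2; python3 go.py 430.5 -314.6 100 -74.4
```

```text
time_s: 14.82
TZ [-0.028  0.024  0.191]
time_s: 15.45
position: [0.5566, 0.0753, 0.1387]
shift [-0.3282 -0.2455  0.038 ] rv [ 0.0064 -0.0031  1.6274] yaz 18.84 t 15.45 q6 -0.30019060967382427 F [ 0.1  0.2 -1.1] w 0.6053718820256279
```

```bash
python3 drive.py '[[[-0.046, -0.034, 0, 0, 0, 0.18], [-0.092, -0.068, 0, 0, 0, 0.36], [-0.138, -0.102, 0, 0, 0, 0.54], [-0.184, -0.136, 0, 0, 0, 0.72], [-0.23, -0.17, 0, 0.003, -0.003, 0.9]]]'|head -2; python3 go.py 430.5 -314.6 100 -74.4
```

```text
time_s: 16.08
position: [0.4668, -0.1988, 0.1349]
shift [-0.1167  0.0328  0.0353] rv [0.     0.0043 0.7214] yaz -33.07 t 16.075 q6 0.06192678627275671 F [ 0.5 -0.9  0.2] w 0.6016071225523765
```

```bash
python3 drive.py '[[[-0.03, 0.008, 0.009, 0, 0, 0.18], [-0.06, 0.016, 0.018, 0, 0, 0.36], [-0.09, 0.025, 0.027, 0, 0, 0.54], [-0.1167, 0.0328, 0.0353, 0, 0.004, 0.72], [-0.1167, 0.0328, 0.0353, 0, 0.004, 0.72]]]'|head -2;python3 drive.py '[[[0, 0, 0, 0, 0, 0]]]'|head -2; python3 go.py 430.5 -314.6 3 -74.4
python3 -c "
from bench import r
import cv2,numpy as np,pickle
c=r.capture('scene');d=r.capture('top');pickle.dump((c,d),open('c4.pkl','wb'))
f=lambda i:cv2.convertScaleAbs(cv2.resize(i[:,:,::-1],None,fx=4,fy=4,interpolation=2),alpha=1.7)
a=f(c['image'][190:295,265:365]);b=f(d['image'][185:290,195:295]);cv2.imwrite('pics/b4s.png',np.hstack([a,b]))"
```

```text
time_s: 16.7
position: [0.4314, -0.3144, 0.0994]
time_s: 16.82
position: [0.4321, -0.3127, 0.1002]
shift [-0.0021  0.0014  0.0972] rv [-0.0003  0.      0.0093] yaz -73.87 t 16.825 q6 0.5506855050443714 F [0.4 0.7 0.6] w 0.598437283379258
```

View pics/b4s.png

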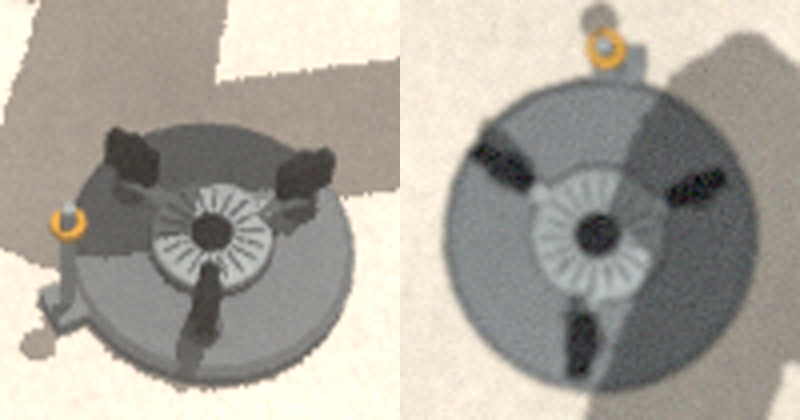

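All three wings point at the burr centre: in the crop, the top-view wings are at (500,165), (695,185) and (582,340) around the hole at (597,235). The collar is undisturbed. Next I'll measure the angles and refine the collar height.

Run:
```python
from h import *
S,T=pickle.load(open("c4.pkl","rb"))
im=T["image"].max(2)
for n,(x,y),t in(("b1",(240,270),-7.1),("b2",(220,226),-127.1),("b3",(269,231),112.9)):
    m=np.zeros_like(im);sl=np.s_[y-12:y+12,x-12:x+12];m[sl]=im[sl]<(30 if n!="b3" else 24)
    p=np.argwhere(m)[:,::-1].astype(float);ce=p.mean(0);e,v=np.linalg.eigh(np.cov(p.T));v=v[:,1]
    A,B=plane(T,ce,.068),plane(T,ce+6*v,.068);az=np.degrees(np.arctan2(*(B-A)[1::-1]));print(n,len(p),A.round(4),np.sqrt(e).round(2),"az err (mod180)",((az-t+90)%180-90).round(1))
# post tip & collar
for nm,c,(x0,y0,w,h) in(("S",S,(276,236,14,18)),("T",T,(238,188,18,18))):
    i=c["image"].astype(int)[y0:y0+h,x0:x0+w];g=(i[...,0]-i[...,2])>35
    yx=np.argwhere(g);print(nm,"gold",len(yx),(yx.mean(0)[::-1]+[x0,y0]).round(2),yx.min(0)[::-1]+[x0,y0],yx.max(0)[::-1]+[x0,y0])
    cs=g.any(0).nonzero()[0]
    if nm=="S":print("\n".join(" ".join("%4d"%v for v in r) for r in (i[...,0]-i[...,2])))
# model: predicted gold extents for collar mid height z
a=np.linspace(0,2*np.pi,60)
for z in(.104,.106,.108,.110,.112):
    for nm,c in(("S",S),("T",T)):
        q=np.vstack([proj(c,np.c_[.627+.011*np.cos(a),.1205+.011*np.sin(a),np.full(60,z+d)]) for d in(-.004,.004)])
        print(z,nm,q.min(0).round(1),q.max(0).round(1),end=" ")
    print()
print("tip",proj(S,[.627,.1205,.13]),proj(T,[.627,.1205,.13]))
```

```text
b1 17 [0.4711 0.1375 0.068 ] [1.23 5.09] az err (mod180) 0.5
b2 26 [0.568  0.1786 0.068 ] [1.1  4.37] az err (mod180) 6.5
b3 30 [0.5551 0.0728 0.068 ] [1.24 3.98] az err (mod180) -2.9
S gold 45 [281.4 246.2] [277 242] [286 250]
  13   14   14   14   13   13   13   13   13   11    3    5    1    3
  15   15   14   14   13   13   13   16   12    7    5    4    4    4
  14   15   13   15   15   14   15   14   12    3    2    3    3    5
  14   15   15   14   13   13   16   13    6    4    3    4    4    0
  16   14   15   14   13    8    8    6    2    4    2    3    2    4
  14   14   11   13    7    3    3    2    4    2    3    5    3    2
  16   13   17   38   19    2    1    8   58   30    4    5    3    2
  12   22   61   79   20    4    2   16   72   78   16    6    3    3
  17   36   84   84   19    1    3   12   66   88   33    4    4    4
  19   44   89   86   13    2    3   14   61   94   53    4    4    2
  17   42   89   87   19    3    1   21   86   95   54    3    4    3
  16   32   75   85   39   29   37   78   94   85   33    2    6    2
  15   17   46   66   76   83   
[... 160 characters left out ...]
 4    3    4    3
  15   12   14   14    6    9    5    7    4    4    4    3    4    2
  14   14   13   11    4    3    4    3    5    2    3    3    3    3
  14   13   15   15    6    3    4    2    3    2    5    4    5    3
T gold 67 [246.15 196.91] [241 192] [251 201]
0.104 S [276.4 242.1] [285.8 252. ] 0.104 T [240.8 192. ] [251.4 202.7] 
0.106 S [276.3 241.7] [285.8 251.6] 0.106 T [240.7 191.9] [251.3 202.6] 
0.108 S [276.3 241.3] [285.8 251.2] 0.108 T [240.6 191.8] [251.2 202.5] 
0.11 S [276.3 240.8] [285.8 250.8] 0.11 T [240.5 191.7] [251.2 202.4] 
0.112 S [276.3 240.4] [285.8 250.4] 0.112 T [240.5 191.6] [251.1 202.3] 
tip [[281.06486649 241.56696552]] [[245.15331444 196.01324787]]
```

Run:
```python
from h import *
S,T=pickle.load(open("c4.pkl","rb"))
def ang(c,sl,th):
    im=c["image"].max(2).astype(float);y0,y1,x0,x1=sl;i=im[y0:y1,x0:x1];w=np.clip(th-i,0,None)
    n,l,s,_=cv2.connectedComponentsWithStats((w>0).astype(np.uint8));k=1+np.argmax(s[1:,4]);p=np.argwhere(l==k)[:,::-1]+[x0,y0]
    e,v=np.linalg.eigh(np.cov(p.T.astype(float)));v=v[:,1];return len(p),p.mean(0).round(1),np.degrees(np.arctan2(v[1],v[0]))%180
bx=np.array([[a,b,z] for a in(-.018,.018) for b in(-.006,.006) for z in(.042,.075)])
def pred(c,x,y,az):
    a=np.radians(az);R=np.array([[np.cos(a),-np.sin(a)],[np.sin(a),np.cos(a)]])
    B=bx.copy();B[:,:2]=bx[:,:2]@R.T+[x,y];h=cv2.convexHull(proj(c,B).astype(np.float32)*8)
    m=np.zeros((420*8,560*8),np.uint8);cv2.fillConvexPoly(m,h.astype(np.int32),1);M=cv2.moments(m,True)
    return (np.array([M["m10"],M["m01"]])/M["m00"]/8).round(1),(np.degrees(.5*np.arctan2(2*M["mu11"],M["mu20"]-M["mu02"]))%180).round(1)
for n,x,y,t,st,ss in(("b1",.4688,.1401,-7.1,(258,282,228,252),None),("b2",.5677,.1819,-127.1,(214,238,208,232),(254,280,308,325)),("b3",.5544,.0753,112.9,(219,243,257,281),(218,240,288,306))):
    for nm,c,sl in(("T",T,st),("S",S,ss)):
        if sl is None: continue
        print(n,nm,[ang(c,sl,th) for th in((34,40,46) if nm=="T" else (40,48,54))],"| pred",pred(c,x,y,t),pred(c,x,y,t+8),pred(c,x,y,t-8))
```

```text
b1 T [(32, array([240.3, 267.4]), np.float64(75.16893558527015)), (77, array([240. , 270.4]), np.float64(97.57592464985336)), (97, array([239.8, 270.4]), np.float64(94.43439412851382))] | pred (array([239.6, 271. ]), np.float64(96.7)) (array([239.6, 271. ]), np.float64(89.0)) (array([239.6, 271. ]), np.float64(105.0))
b2 T [(63, array([220.7, 226.1]), np.float64(32.63014959185077)), (83, array([220.8, 226.1]), np.float64(33.03067949035156)), (102, array([220.9, 226.1]), np.float64(33.768445789223165))] | pred (array([220.2, 226.5]), np.float64(35.8)) (array([220.2, 226.5]), np.float64(28.0)) (array([220.2, 226.5]), np.float64(43.8))
b2 S [(1, array([315., 258.]), np.float64(nan)), (91, array([316., 265.]), np.float64(95.62503359357372)), (127, array([315.9, 266.1]), np.float64(99.82958101930846))] | pred (array([315.4, 264.5]), np.float64(95.6)) (array([315.3, 264.6]), np.float64(88.7)) (array([315.3, 264.5]), np.float64(102.3))
b3 T [(76, array([268.7, 231.8]), np.float64(156.22035885429602)), (97, array([268.7, 231.8]), np.float64(157.19758937438442)), (116, array([268.8, 231.9]), np.float64(157.319218291764))] | pred (array([268.2, 231.7]), np.float64(156.1)) (array([268.2, 231.7]), np.float64(148.0)) (array([268.1, 231.7]), np.float64(164.2))
b3 S [(61, array([298.6, 230.5]), np.float64(40.76369492801035)), (137, array([297.8, 229.4]), np.float64(42.54725588348293)), (172, array([297.4, 230.6]), np.float64(72.09431432826243))] | pred (array([296.8, 229.1]), np.float64(42.2)) (array([296.8, 229.2]), np.float64(34.8)) (array([296.8, 229.1]), np.float64(50.2))<stdin>:6: RuntimeWarning: Degrees of freedom <= 0 for slice
  c *= np.true_divide(1, fact)
  c *= np.true_divide(1, fact)
```

```bash
python3 - <<'E'
from h import *
S,T=pickle.load(open("c4.pkl","rb"))
for t in((246.1,196.9),(246.1,197.3)):
    for s in((281.5,245.1),(281.6,245.35),(281.6,245.6)): print(s,t,*[np.round(v,4) for v in tri(S,s,T,t)])
print("hole check",tri(S,(265+211/4,190+233/4),T,(243.8,243.24)))
g=S["image"][234:250,279:285].astype(int).sum(2);print(g)
E
python3 drive.py '[[[-0.002, 0.0014, 0.05, 0, 0, 0.005], [-0.002, 0.0014, 0.09, 0, 0, 0.009], [-0.002, 0.0014, 0.0975, 0, 0, 0.009], [-0.002, 0.0014, 0.0975, 0, 0, 0.009]]]'|grep -v rot; python3 go.py 430.5 -314.6 3 -74.4
```

```text
(281.5, 245.1) (246.1, 196.9) [0.6265 0.1202 0.1126] 0.0014
(281.6, 245.35) (246.1, 196.9) [0.6265 0.1204 0.1116] 0.0017
(281.6, 245.6) (246.1, 196.9) [0.6265 0.1205 0.1107] 0.0018
(281.5, 245.1) (246.1, 197.3) [0.626  0.1201 0.1118] 0.0007
(281.6, 245.35) (246.1, 197.3) [0.626  0.1202 0.1109] 0.001
(281.6, 245.6) (246.1, 197.3) [0.626  0.1203 0.1099] 0.0011
hole check (array([0.52917452, 0.13340787, 0.02817112]), np.float64(0.0028029293804847882))
[[277 282 282 289 286 283]
 [275 277 280 286 286 285]
 [279 281 277 277 286 282]
 [282 277 281 281 279 263]
 [284 282 280 283 271 252]
 [280 288 287 282 276 201]
 [276 283 300 306 250 173]
 [281 274 324 321 299 174]
 [285 289 332 332 320 252]
 [296 239 265 269 247 278]
 [290 209 210 211 213 261]
 [286 199 205 204 202 244]
 [278 182 209 194 220 281]
 [279 207 199 216 282 299]
 [241 265 286 289 295 257]
 [212 219 243 221 223 198]]
time_s: 17.42
position: [0.4313, -0.315, 0.0037]
contact_force: [-0.2, -0.3, 0.3]
width: 0.604
grip_force: 0.0
shift [-0.0006 -0.0006  0.0007] rv [ 0.0006 -0.0005 -0.0006] yaz -74.44 t 17.425 q6 0.5563032900357894 F [-0.2 -0.3  0.3] w 0.6044932796232495
```

```bash
python3 drive.py '[[[0, 0, 0, 0, 0, 0], [0, 0, 0, 0, 0, 0], [0, 0, 0, 0, 0, 0], [0, 0, 0, 0, 0, 0], [0, 0, 0, 0, 0, 0]]]' 0 30|grep -v rot; python3 drive.py '[[[0, 0, -0.02, 0, 0, 0], [0, 0, -0.06, 0, 0, 0], [0, 0, -0.12, 0, 0, 0], [0, 0, -0.147, 0, 0, 0], [0, 0, -0.147, 0, 0, 0]]]'; python3 go.py 470.6 115.7 150 -74.4
python3 -c "
from bench import r
import pickle
c=r.capture('scene');d=r.capture('top');pickle.dump((c,d),open('c5.pkl','wb'))
import cv2,numpy as np
a=c['image'][50:150,200:340,::-1];b=d['image'][220:340,400:480,::-1]
f=lambda i,k:cv2.resize(i,None,fx=k,fy=k,interpolation=2)
A=f(a,3);B=f(b,4);im=np.zeros((480,740,3),np.uint8);im[:300,:420]=A;im[:480,420:740]=B;cv2.imwrite('pics/l5.png',im)"
```

```text
time_s: 18.05
position: [0.431, -0.3153, 0.0034]
contact_force: [-0.9, 0.9, 6.0]
width: 0.172
grip_force: 30.0
time_s: 18.68
position: [0.4316, -0.3159, 0.1519]
tcp_rot: [[0.964, 0.267, 0.003], [0.267, -0.964, -0.003], [0.002, 0.004, -1.0]]
contact_force: [0.0, -0.7, -1.0]
width: 0.173
grip_force: 30.0
shift [ 0.1529 -0.4054  0.0008] rv [ 0.0038 -0.0024 -0.0017] yaz -74.5 t 18.675 q6 0.5567403811166756 F [ 0.  -0.7 -1. ] w 0.17338713286913854
```

View pics/l5.png

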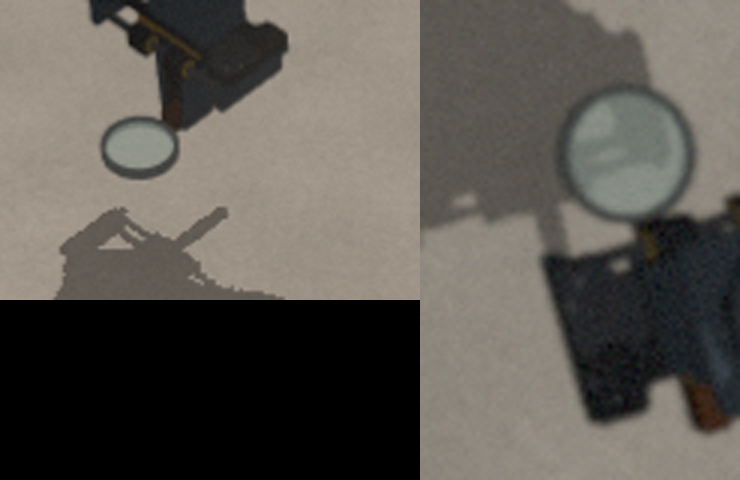

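The lens is up in the grip, with its glass centre at scene ≈ (246,99) and top ≈ (452,258), and the ellipse looks level. I'll carry it over at the same height.

```bash
python3 - <<'E'
from h import *
S,T=pickle.load(open("c5.pkl","rb"));print(tri(S,(246.3,99.3),T,(451.8,258.2)))
E
python3 drive.py '[[[0.015, -0.04, 0, 0, 0, 0], [0.033, -0.09, 0, 0, 0, 0], [0.051, -0.14, 0, 0, 0, 0], [0.07, -0.19, 0, 0, 0, 0], [0.09, -0.24, 0, 0.002, -0.001, 0]]]'|head -2; python3 drive.py '[[[0.018, -0.048, 0, 0, 0, 0], [0.036, -0.096, 0, 0, 0, 0], [0.054, -0.14, 0, 0, 0, 0], [0.063, -0.165, 0, 0.002, -0.001, 0], [0.063, -0.165, 0, 0.002, -0.001, 0]]]'|grep -v rot;python3 drive.py '[[[0, 0, 0, 0, 0, 0], [0, 0, 0, 0, 0, 0]]]'|head -2; python3 go.py 470.6 115.7 150 -74.4
cat > lens.py <<'E'
from h import *
from bench import r
s=r.get_state();S=r.capture("scene");T=r.capture("top");pickle.dump((S,T),open("c6.pkl","wb"))
f=lambda i,k:cv2.resize(i[:,:,::-1],None,fx=k,fy=k,interpolation=2)
cv2.imwrite("pics/l%d.png"%(s["time_s"]*10),cv2.convertScaleAbs(np.hstack([f(S["image"][180:290,260:350],4),f(T["image"][180:290,195:305],4)]),alpha=1.5))
E
python3 lens.py; ls pics
```

```text
(array([ 0.48915382, -0.30111052,  0.15134878]), np.float64(0.0017675367907484464))
time_s: 19.4
position: [0.4524, -0.058, 0.1486]
time_s: 20.02
position: [0.4692, 0.1174, 0.1487]
contact_force: [-0.1, 0.3, -0.9]
width: 0.175
grip_force: 30.0
time_s: 20.27
position: [0.4698, 0.1152, 0.1498]
shift [ 0.0009 -0.0003 -0.0002] rv [-0.0034  0.0024 -0.0028] yaz -74.56 t 20.275 q6 1.414163055938496 F [ 0.1 -0.7 -1.3] w 0.17289554758875442
b1s.png
b1scene.png
b1top.png
b2s.png
b3s.png
b4s.png
l202.png
l5.png
scene0.png
top0.png
z1.png
```

```bash
python3 drive.py '[[[0.0009, -0.0003, 0.015, -0.0034, 0.0024, -0.003], [0.0009, -0.0003, 0.03, -0.0034, 0.0024, -0.003], [0.0009, -0.0003, 0.0394, -0.0034, 0.0024, -0.003], [0.0009, -0.0003, 0.0394, -0.0034, 0.0024, -0.003], [0.0009, -0.0003, 0.0394, -0.0034, 0.0024, -0.003]]]'|grep -v rot; python3 drive.py '[[[0, 0, 0, 0, 0, 0]]]'|head -2;python3 go.py 470.6 115.7 110.4 -74.4;python3 lens.py; ls -t pics|head -1
```

```text
time_s: 21.0
position: [0.471, 0.1166, 0.1112]
contact_force: [-0.1, 0.1, -0.7]
width: 0.171
grip_force: 30.0
time_s: 21.12
position: [0.471, 0.1167, 0.1113]
shift [-0.0007  0.0008  0.0009] rv [ 0.0002 -0.0017  0.0011] yaz -74.34 t 21.125 q6 1.4168863071454436 F [-0.1  0.5 -1.4] w 0.17297792348883262
l211.png
```

```bash
cp $(ls -t pics/l*.png|head -1) pics/last.png
```

```text
(no output)
```

View pics/last.png

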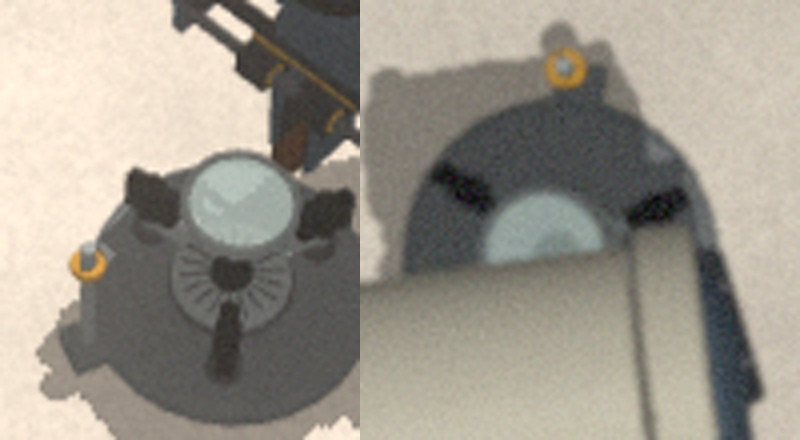

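The scene view shows the glass at about (320,229), with the collar at (282,246). The top view shows only the glass's upper half, centred near (244,243). I'll fit the glass and check level, centring and height.

```bash
cat > fit.py <<'E'
from h import *
S,T=pickle.load(open("c6.pkl","rb"))
f=lambda a:np.round(np.array(a)*1e3,1)
def mask(c,box):
    x0,y0,w,h=box;i=c["image"].astype(int);m=((i[...,1]-i[...,0]>3)&(i.min(2)>60)).astype(np.uint8);q=np.zeros_like(m);q[y0:y0+h,x0:x0+w]=m[y0:y0+h,x0:x0+w]
    q=cv2.morphologyEx(q,cv2.MORPH_CLOSE,np.ones((3,3),np.uint8));q=cv2.morphologyEx(q,cv2.MORPH_OPEN,np.ones((3,3),np.uint8))
    n,l,s,_=cv2.connectedComponentsWithStats(q);k=1+np.argmax(s[1:,4]);return np.argwhere(l==k)[:,::-1],s[k]
p,st=mask(S,(300,210,40,42));print("S",st)
es=cv2.fitEllipse(cv2.convexHull(p.astype(np.int32)));print("S ell",np.round(es[0],2),np.round(es[1],2),round(es[2],1))
p2,st2=mask(T,(220,222,45,30));print("T",st2)
h=cv2.convexHull(p2.astype(np.int32))[:,0].astype(float)
a=np.linspace(0,2*np.pi,90)[:-1]
for z in(.108,.110,.112,.114):
    C=plane(S,es[0],z)
    # rim hull points on upper arc of top view, cast to z, circle fit
    q=np.array([plane(T,u,z)[:2] for u in h if u[1]<h[:,1].min()+11]);A=np.c_[2*q,np.ones(len(q))];s=np.linalg.lstsq(A,(q**2).sum(1),rcond=None)[0]
    rr=np.sqrt(s[2]+s[0]**2+s[1]**2);print(z,"S xy",f(C[:2]),"T xy",f(s[:2]),"r",f(rr))
X=np.array([.5300,.1325,.112]);R=.0325
def el(tx,ty):
    n=np.c_[X[0]+R*np.cos(a),X[1]+R*np.sin(a),X[2]+R*(np.cos(a)*tx+np.sin(a)*ty)];e=cv2.fitEllipse(proj(S,n).astype(np.float32));return np.round(e[0],2),np.round(e[1],2),round(e[2],1)
for t in((0,0),(.06,0),(-.06,0),(0,.06),(0,-.06)):print(t,*el(*t))
E
python3 fit.py
```

```text
S [307 220  26  22 453]
S ell [319.81 230.21] [21.98 25.82] 98.7
T [226 228  30  18 416]
0.108 S xy [525.3 129.9] T xy [528.9 132.8] r 34.2
0.11 S xy [526.1 130.8] T xy [528.9 132.6] r 34.1
0.112 S xy [526.8 131.8] T xy [528.8 132.4] r 34.0
0.114 S xy [527.6 132.7] T xy [528.8 132.3] r 34.0
(0, 0) [318.87 231.2 ] [23.5  27.53] 97.6
(0.06, 0) [318.85 231.21] [22.94 27.57] 102.0
(-0.06, 0) [318.89 231.19] [24.01 27.56] 92.0
(0, 0.06) [318.88 231.21] [22.84 27.55] 94.0
(0, -0.06) [318.86 231.19] [24.14 27.56] 102.5
```

```bash
python3 drive.py '[[[0.0014, 0.0004, 0.0009, 0.0002, -0.0017, 0.001], [0.0014, 0.0004, 0.0009, 0.0002, -0.0017, 0.001], [0.0014, 0.0004, 0.0009, 0.0002, -0.0017, 0.001], [0.0014, 0.0004, 0.0009, 0.0002, -0.0017, 0.001]]]';python3 drive.py '[[[0, 0, 0, 0, 0, 0], [0, 0, 0, 0, 0, 0], [0, 0, 0, 0, 0, 0], [0, 0, 0, 0, 0, 0]]]'; python3 lens.py; python3 fit.py|head -8; python3 -c "
from h import *
S,T=pickle.load(open('c6.pkl','rb'))
for c,(x0,y0,w,h) in((S,(276,236,14,18)),(T,(238,188,18,18))):
    i=c['image'].astype(int)[y0:y0+h,x0:x0+w];p=np.argwhere(i[...,0]-i[...,2]>35);print(len(p),p.mean(0)[::-1]+[x0,y0])"
```

```text
time_s: 21.72
position: [0.4721, 0.1166, 0.1099]
tcp_rot: [[0.963, 0.269, -0.001], [0.269, -0.963, -0.0], [-0.001, -0.0, -1.0]]
contact_force: [0.5, 0.0, -1.5]
width: 0.173
grip_force: 30.0
time_s: 22.22
position: [0.4722, 0.1167, 0.1099]
tcp_rot: [[0.963, 0.269, -0.001], [0.269, -0.963, -0.0], [-0.001, -0.0, -1.0]]
contact_force: [0.4, -0.0, -1.2]
width: 0.173
grip_force: 30.0
S [307 220  26  22 460]
S ell [319.38 230.68] [22.   26.07] 98.9
T [225 227  32  18 391]
0.108 S xy [526.9 130.5] T xy [528.7 132.4] r 35.5
0.11 S xy [527.6 131.4] T xy [528.7 132.2] r 35.4
0.112 S xy [528.4 132.3] T xy [528.6 132.1] r 35.3
0.114 S xy [529.2 133.3] T xy [528.6 131.9] r 35.3
(0, 0) [318.87 231.2 ] [23.5  27.53] 97.6
43 [281.23255814 246.3255814 ]
64 [246.0625   196.671875]
```

```bash
python3 -c "
from bench import r
print(r.job_done())"
```

```text
the job is handed in; nothing more can be done
None
```

The job is handed in: bolts 1, 2 and 3 were turned clockwise to their end stops in that order, and the lens is held still, level and within about 2 mm of the burr's centre, with its glass at about 112 mm, my best estimate of the collar's height (good to about 1.5 mm); the hand-in gave no verdict.

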